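Rebuild a coin payout stack on its spindle

ROBOT

A 7-joint arm with a two-finger parallel gripper is mounted at the origin on the work surface. World frame = base frame: x ahead of the robot, y to its left, z up, the work surface at z = 0. Lengths are in m, angles in degrees, forces in N, time in s.
With the tool pointing down it reaches from about 0.425 to 0.875 m from the base axis. Payload 4.7 kg.
Tool frame: the origin (TCP) lies between the finger pads; the fingertips stand 11 mm ahead of it and the grasp point (between the pads) lies 8 mm behind it (env.tcp_to_tips is the distance from the TCP to the fingertips, in m); z points along the fingers, y is the line along which they close (so a half turn about z gives the same grasp; the last joint's range is limited). The gripper opens to 87 mm and grips with 3 to 60 N. Pads are 19 mm wide; open, the fingers measure 117 mm over their backs; the gripper's body (75 mm by 190 mm) begins 51 mm behind the grasp point.
Start: joints at [-69.036, 18.392, -4.016, 83.108, 1.295, 78.541, -3.26], TCP at [0.224, 0.61, 0.234] pointing down, gripper open.
Joint ranges: [-163.93, 163.93], [-17.29, 119.83], [-79.2, 71.16], [3.27, 140.29], [-89.18, 269.18], [5.43, 117.66], [-154.24, 154.24]. Speed limits (degrees/s): [147.25, 147.25, 180, 180, 180, 180, 180].

INTERFACE

Orientations are given as [roll, pitch, yaw] about the fixed x, y, z axes, in that order (R = Rz(yaw) Ry(pitch) Rx(roll)).
In Python, from cell import env, viewer gives the robot as it stands.
- The arm moves only by the tool step_arm, never from a script. Its arguments are lists of equal length, an entry for each row: "delta_pos": the shift along the tool's x, y, z in units of 0.2 m (1.0 is 0.2 m), a list of three; "rot": the turn, a rotation vector about the tool's x, y, z in units of 1.5 rad (1.0 is 1.5 rad), a list of three; "gripper": the gripper command: -1 is shut, 1 is fully open, values between are in proportion. A call has 1 to 20 rows; each row is the pose to reach, as a shift and turn from the pose commanded when the call began, along the tool's axes at that moment; what a row does not reach only later rows make up. A row lasts 1/8 s, in which the tool goes at most 62.5 mm and 10.7 degrees, less where a joint would pass 70% of its speed; a pose out of reach is approached as far as the arm can. A call with a number of a shift or a turn outside -1 to 1 is refused whole. A call with a gripper value outside its range is refused whole. The fingers move at their own pace and stop on an object; "squeeze" is the grip in N (left out, the last holds). Time passes only in rows, so rows that repeat a pose let the fingers close. It gives the time, the measured TCP pose, the force, the opening and the grip force at its end, in the units of the state.
- env.get_obs(): the state, without advancing time (a new reading comes with each control period).
- viewer.read_camera(name): name is "side" or "top" or "wrist"; returns a dict with "img" (400x640x3 uint8, red, green, blue), "fx", "fy", "cx", "cy" (pixels), "pose" (4x4, takes a point from camera to world coordinates). Camera axes: x right, y down, z forward; pixel columns grow to the right and rows downward; lengths in m; the calibration is good to about 2 mm. A picture is of the moment at which its call begins. There is no depth.
- env.sign_off(): hands the job in; it is judged then, once.
The state is a dict: "time_s": time; "qpos": joint angles; "joint_velocities": joint speeds; "effort": joint torques, N m; "tool_pos": TCP position; "tool_rot": TCP orientation; "force": force on the tool from outside, world axes, zero at the start; "wrist_torque": the same for the moment, N m; "grip_width": finger opening in m; "grasp_force": force on a finger pad.
Only numpy, scipy, OpenCV 4.12 (cv2) and the standard library are available. Lean on these libraries where they do the work, as an engineer would, in place of code of your own. Each camera call takes 0.05 s, during which the arm holds its last target. There are 200 camera calls.

TASK

First take the black worn disc off the spindle of the silver changer faceplate and lay it flat in the blue cashbox lid. Then rebuild the stack on the spindle one part at a time, from the bottom up: green payout disc, yellow collar, white agitator, red cap, each pushed home onto the one below. Leave the orange-handled puller and the two copper tokens where they lie, and let go of everything at the end.

Things in the scene. Friction and masses are not known exactly. Their poses are not given: they have to be found in the camera images.
- faceplate: Silver die-cast plate, flat, fixed. Origin on the spindle axis at worktop height, z up. Plate 12 mm thick, x -65 to 65, y -65 to 90 mm. At the origin a boss 30 mm across rises to z = 18 mm, carrying a steel spindle 12 mm across, straight to z = 59, tapering to 5 mm across at its tip, z = 66 mm. A dark ridge (x -50 to 50, y 67 to 87 mm) rises to z = 26 mm.
- cashbox_lid: Blue plastic cashbox lid lying upside down as an open tray, fixed to the worktop. 140 mm in x by 170 mm in y, 25 mm high, walls and floor 3 mm. Origin at the centre of its underside, z up.
- worn_disc: Black plastic disc with three grey spots on top, 56 mm across, 12 mm thick, 16 mm bore, 35 g. At the start it lies on the boss with the spindle through its bore. Origin on its axis at its underside, z up.
- payout_disc: Green plastic disc with four white spots on top, 56 mm across, 12 mm thick, 16 mm through bore, 35 g, loose, lying flat on the worktop. Origin on its axis at its underside, z up.
- collar: Yellow plastic collar, 36 mm across, 14 mm thick, 16 mm through bore, 25 g, loose, lying flat on the worktop. Origin on its axis at its underside, z up.
- agitator: White plastic disc with six grey ribs on top, 48 mm across, 12 mm thick, 16 mm through bore, 30 g, loose, lying flat on the worktop. Origin on its axis at its underside, z up.
- cap: Red plastic cap, 30 mm across, 24 mm high, closed on top, with a bore 16 mm wide and 16 mm deep from below, 25 g, loose, standing on its open end on the worktop. Origin on its axis at its underside (the open end), z up.
- puller: Chrome spring loop puller with an orange handle, to be left alone; 135 mm long in its y, handle (14 mm wide, 12 mm high) from y = -65 to -5 mm, loop 22 mm wide at y = 59 mm. Loose on the worktop; origin at worktop height, 5 mm from the handle's end.
- token_a: Copper test token, 30 mm across, 4 mm thick, loose on the worktop, to be left alone. Origin at the centre of its underside.
- token_b: A second copper test token like the first, 30 mm across, 4 mm thick, to be left alone. Origin at the centre of its underside.
There are look-alikes about, which are no part of the job. Of the things like the collar, leave any that is brown, pink or turquoise; of the rest the smaller one is meant.

How it is judged (in metres and radians):
On the way, in this order (a step that is already met when the one before it is completed fails the run):
1. black worn disc released flat in the blue lid (x of worn_disc in the frame of cashbox_lid between -0.045 and 0.045 m and y of worn_disc in the frame of cashbox_lid between -0.06 and 0.06 m and z of worn_disc in the frame of cashbox_lid below 0.018 m and angle between the z axis of worn_disc and the z axis of cashbox_lid, either way round below 0.1 rad and linear speed of worn_disc below 0.02 m/s and contact force between worn_disc and the fingers below 0.05 N), for 0.2 s.
2. green payout disc on the boss, seated and released (horizontal distance between payout_disc and faceplate below 0.005 m and z of payout_disc in the frame of faceplate between 0.015 and 0.021 m and angle between payout_disc's own z axis and vertical below 0.1 rad and linear speed of payout_disc below 0.02 m/s and contact force between payout_disc and the fingers below 0.05 N), for 0.2 s.
3. yellow collar on the green disc, seated and released (horizontal distance between collar and faceplate below 0.005 m and z of collar in the frame of faceplate between 0.027 and 0.033 m and angle between collar's own z axis and vertical below 0.1 rad and linear speed of collar below 0.02 m/s and contact force between collar and the fingers below 0.05 N), for 0.2 s.
4. white agitator on the collar, seated and released (horizontal distance between agitator and faceplate below 0.005 m and z of agitator in the frame of faceplate between 0.041 and 0.047 m and angle between agitator's own z axis and vertical below 0.1 rad and linear speed of agitator below 0.02 m/s and contact force between agitator and the fingers below 0.05 N), for 0.2 s.
5. red cap over the spindle tip, on the agitator, seated and released (horizontal distance between cap and faceplate below 0.005 m and z of cap in the frame of faceplate between 0.053 and 0.059 m and angle between cap's own z axis and vertical below 0.1 rad and linear speed of cap below 0.02 m/s and contact force between cap and the fingers below 0.05 N), for 0.2 s.
At the end, for the whole second after the job is handed in: Black disc flat inside the blue lid; on the spindle, bottom up: green disc on the boss, yellow collar, white agitator, red cap, each within 5 mm of the axis, 3 mm of its seated height and 0.1 rad of level; all released and at rest (all of step 1 and all of step 2 and all of step 3 and all of step 4 and all of step 5); the robot touches nothing.
It fails at once if a puller or token was moved more than 20 mm (distance of any of puller, token_a, token_b from where it was at the start of the episode above 0.02 m).
It also fails if it takes over 136 s, if anything falls off the work surface, if the arm or the gripper's body presses on something with over 40 N, if the wrist force passes 120 N, or if a joint passes its speed limit or range.

## Working session

There is one attempt and no reset: what is moved stays moved. The work goes in short steps, Python scripts to look and compute and a tool call to move; the robot and the scene stay as the last step left them, time stands still between calls to the robot, and variables do not carry over. Pictures are saved under pics/ and viewed, at most 14 in all, crops included, and the job is handed in when it is done.

Besides the shell and the picture viewer there is one more tool, called after "Call:" as name(argument=value, ...), one argument or row to a line, values as JSON. step_arm: Moves the arm, as the interface text tells. Shifts and turns lie within -1 to 1; 1 stands for 0.2 m of shift or 1.5 rad of turn. Its arguments: {"type":"object","properties":{"delta_pos":{"type":"array"},"rot":{"type":"array"},"gripper":{"type":"array"},"squeeze":{"type":"number"}},"required":["delta_pos","rot","gripper"]}

```bash
mkdir -p pics; ls
python3 - <<'E'
from cell import env, viewer
import cv2, numpy as np
for n in("top","side"):
    r=viewer.read_camera(n); cv2.imwrite(f"pics/{n}0.png",r["img"][:,:,::-1]); print(n,r["fx"],r["cx"],r["cy"],np.round(r["pose"],3).tolist())
    np.savez(f"{n}.npz",**r)
o=env.get_obs();print(o, env.tcp_to_tips)
E
```

```text
pics
top 504.73655313951815 318.08068910106283 199.11491310907047 [[-0.011, -0.999, 0.049, 0.515], [-1.0, 0.011, 0.011, -0.02], [-0.012, -0.049, -0.999, 0.943], [0.0, 0.0, 0.0, 1.0]]
side 406.34534875307224 328.94924765778626 201.2361451367147 [[0.768, -0.315, 0.557, 0.163], [-0.64, -0.389, 0.663, -0.508], [0.008, -0.866, -0.501, 0.424], [0.0, 0.0, 0.0, 1.0]]
{'time_s': 0.1, 'qpos': array([-69.03676996,  18.4363005 ,  -4.01564796,  83.16983664,
         1.29376558,  78.54068166,  -3.25971187]), 'joint_velocities': array([ 0.01163707, -0.12157877,  0.07871628, -0.10477969, -0.00496486,
       -0.11135111,  0.07040076]), 'effort': array([-2.30224322e-05, -4.92572093e+01, -4.05689087e-01, -3.13399744e+01,
       -6.40925090e-02,  3.94303480e-02,  7.14281327e-05]), 'tool_pos': array([0.22383662, 0.6097196 , 0.23253715]), 'tool_rot': array([-1.79898348e+02,  4.28645822e-03,  1.59846563e+02]), 'force': array([ 1.28806299, -0.09310612,  0.23727793]), 'wrist_torque': array([ 0.04188908,  0.04891791, -0.00468512]), 'grasp_force': 0.0, 'grip_width': 0.0871687185914093} 0.011
```

View pics/top0.png

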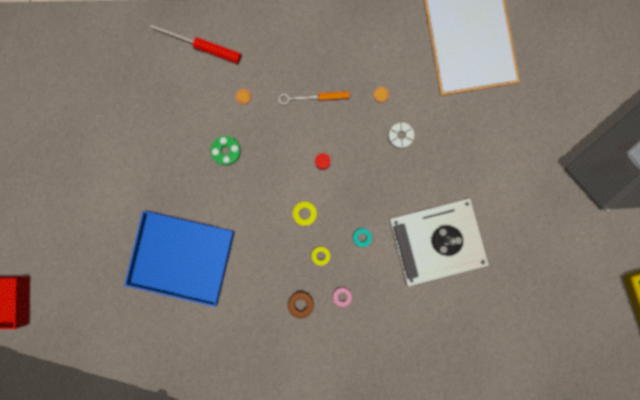

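View pics/side0.png

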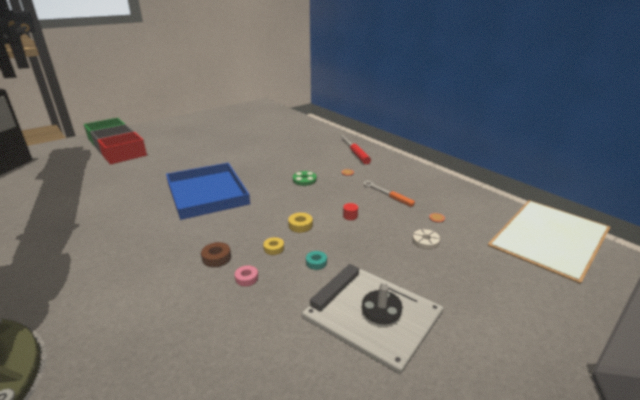

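The top view shows:
- **Jobs parts:** green disc (225,151), red cap (322,161), agitator (401,135), lid (180,258), and the worn disc on the spindle (447,240).
- **Leave alone:** tokens (244,96) and (381,94), and the puller (315,97).
- **Collar candidates:** yellow (305,213), yellow (321,256), turquoise (363,238), pink (342,297) and brown (300,304). The smaller yellow, (321,256), fits the description. I'll confirm it in a crop.

```bash
cat > h.py <<'E'
import numpy as np, cv2
from cell import env, viewer
def w(r,u,v,z):
    P=r["pose"]; d=P[:3,:3]@np.array([(u-r["cx"])/r["fx"],(v-r["cy"])/r["fy"],1]); o=P[:3,3]
    return (o+d*(z-o[2])/d[2])[:2]
def blob(r,lo,hi,box):
    h=cv2.cvtColor(np.ascontiguousarray(r["img"]),cv2.COLOR_RGB2HSV); x0,y0,x1,y1=box
    m=cv2.inRange(h,lo,hi)[y0:y1,x0:x1]; c=max(cv2.findContours(m,0,1)[0],key=cv2.contourArea)
    (u,v),ra=cv2.minEnclosingCircle(c); M=cv2.moments(c)
    return M["m10"]/M["m00"]+x0,M["m01"]/M["m00"]+y0,ra
E
python3 - <<'E'
from h import *
r=dict(np.load("top.npz"))
for n,lo,hi,b,z in [("green",(40,80,40),(85,255,255),(200,125,250,175),.012),("yS",(22,100,80),(35,255,255),(305,240,335,272),.014),("yL",(22,100,80),(35,255,255),(285,195,325,232),.014),("red",(0,120,60),(8,255,255),(305,145,340,180),.024),("white",(0,0,150),(180,60,255),(380,115,420,155),.012),("black",(0,0,0),(180,255,70),(425,218,470,263),.03),("lid",(100,100,40),(125,255,255),(115,200,245,315),.012)]:
    u,v,ra=blob(r,lo,hi,b); print(n,round(u,1),round(v,1),"r",round(ra,1),np.round(w(r,u,v,z),4), "diam mm",round(2*ra/504.7*(.943-z)*1000))
for c in [(391,218),(468,200),(487,265),(410,285)]: print(c,np.round(w(r,*c,.012),3))
a=cv2.resize(r["img"][190:320,280:480],None,fx=4,fy=4,interpolation=2); cv2.imwrite("pics/crop1.png",a[:,:,::-1])
E
```

```text
green 224.9 150.0 r 15.1 [0.6546 0.1629] diam mm 56
yS 320.4 255.6 r 10.1 [ 0.4575 -0.0126] diam mm 37
yL 304.3 213.2 r 12.9 [0.5354 0.0162] diam mm 47
red 322.4 160.8 r 8.3 [ 0.6307 -0.0181] diam mm 30
white 401.5 134.2 r 13.1 [ 0.6799 -0.1654] diam mm 48
black 443.4 235.8 r 14.6 [ 0.4916 -0.2343] diam mm 53
lid 178.9 258.0 r 60.2 [0.4554 0.2482] diam mm 222
(391, 218) [ 0.525 -0.143]
(468, 200) [ 0.556 -0.285]
(487, 265) [ 0.437 -0.317]
(410, 285) [ 0.402 -0.176]
```

View pics/crop1.png

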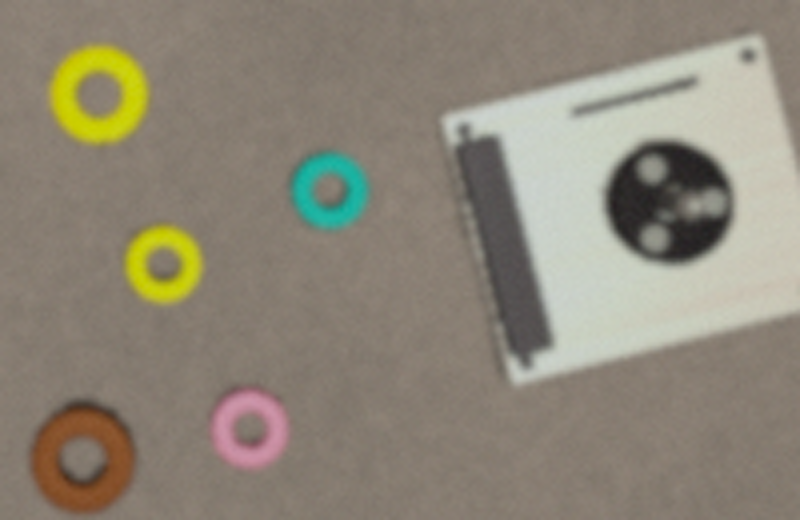

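The crop confirms it: the small yellow ring at crop (164,264), i.e. pixel (321,256), measures 37 mm. The other yellow measures 47 mm and is not the one meant. The disc and spindle are at crop (669,201). I'm moving towards the plate now.

Call:
step_arm(
  delta_pos=[
    [-0.3,-0.26,0],
    [-0.6,-0.52,0],
    [-0.94,-0.825,0],
    [-0.94,-0.825,0],
    [-0.94,-0.825,0],
    [-0.94,-0.825,0],
  ],
  rot=[
    [0,0,0.12],
    [0,0,0.24],
    [0,0,0.36],
    [0,0,0.48],
    [0,0,0.6],
    [0,0,0.66],
  ],
  gripper=[
    [1],
    [1],
    [1],
    [1],
    [1],
    [1],
  ],
)

```text
$.gripper[0]: bad value
```

```bash
cat >> h.py <<'E'
from scipy.spatial.transform import Rotation as Ro
def d(*ts):
    "tool-axis units from the present pose to world targets"
    o=env.get_obs(); R=Ro.from_euler("xyz",o["tool_rot"],degrees=True)
    for t in ts: print("d",np.round(R.inv().apply(np.array(t)-o["tool_pos"])/.2,3),end=" ")
    print("pos",o["tool_pos"].round(4),"rot",o["tool_rot"].round(2),"t",round(o["time_s"],2),"f",o["force"].round(1),"w",round(o["grip_width"],4),"g",round(o["grasp_force"],1))
E
python3 - <<'E'
from h import *
r=dict(np.load("top.npz")); print(w(r,447.2,240.2,.03),w(r,453,241.8,.066))
d([.42,.2,.23],[.46,.0,.23],[.4875,-.24,.23])
E
```

```text
[ 0.48373208 -0.24099167] [ 0.48211425 -0.24218903]
d [-1.627 -1.585  0.016] d [-2.159 -2.455  0.017] d [-2.701 -3.534  0.019] pos [0.2238 0.6097 0.2325] rot [-179.9     0.    159.85] t 0.1 f [ 1.3 -0.1  0.2] w 0.0872 g 0.0
```

Gripper takes plain numbers.

Call:
step_arm(
  delta_pos=[
    [-0.3,-0.26,0],
    [-0.6,-0.52,0],
    [-0.94,-0.825,0],
    [-0.94,-0.825,0],
    [-0.94,-0.825,0],
    [-0.94,-0.825,0],
  ],
  rot=[
    [0,0,0.12],
    [0,0,0.24],
    [0,0,0.36],
    [0,0,0.48],
    [0,0,0.6],
    [0,0,0.66],
  ],
  gripper=[1,1,1,1,1,1],
)

```text
time_s: 0.85
tool_pos: [0.3441, 0.3894, 0.2334]
tool_rot: [-180.0, -0.0, 102.8]
force: [0.4, -0.5, 0.4]
grip_width: 0.0868
grasp_force: 0.0
```

Run:
```python
from h import *
d([.41,.205,.23],[.46,.01,.23],[.47,-.18,.23],[.4835,-.24,.23])
```

```text
d [-0.972  0.117  0.017] d [-1.978  0.146  0.017] d [-2.916 -0.016  0.017] d [-3.223 -0.016  0.017] pos [0.3441 0.3894 0.2334] rot [-1.7998e+02 -1.0000e-02  1.0278e+02] t 0.85 f [ 0.4 -0.5  0.4] w 0.0868 g 0.0
```

Call:
step_arm(
  delta_pos=[
    [-0.3,0.05,0],
    [-0.6,0.1,0],
    [-0.97,0.12,0],
  ],
  rot=[
    [0,0,0],
    [0,0,0],
    [0,0,0],
  ],
  gripper=[1,1,1],
)

```text
time_s: 1.23
tool_pos: [0.4083, 0.2163, 0.2333]
tool_rot: [180.0, 0.0, 103.1]
force: [1.5, 0.1, 0.1]
grip_width: 0.0869
grasp_force: 0.0
```

Call:
step_arm(
  delta_pos=[
    [-0.3,0,0],
    [-0.6,0,0],
    [-1,0.03,0],
  ],
  rot=[
    [0,0,0],
    [0,0,0],
    [0,0,0],
  ],
  gripper=[1,1,1],
)

```text
time_s: 1.6
tool_pos: [0.4536, 0.0399, 0.2334]
tool_rot: [180.0, -0.0, 103.2]
force: [1.0, 0.8, 0.2]
grip_width: 0.0871
grasp_force: 0.0
```

Call:
step_arm(
  delta_pos=[
    [-0.3,-0.05,0],
    [-0.6,-0.1,0],
    [-0.9,-0.15,0],
    [-0.9,-0.15,0],
  ],
  rot=[
    [0,0,0],
    [0,0,0],
    [0,0,0],
    [0,0,0],
  ],
  gripper=[1,1,1,1],
)

```text
time_s: 2.1
tool_pos: [0.4644, -0.146, 0.2337]
tool_rot: [-180.0, 0.1, 102.6]
force: [0.2, 0.7, -0.4]
grip_width: 0.0873
grasp_force: 0.0
```

Run:
```python
from h import *
r=viewer.read_camera("wrist"); np.savez("w1.npz",**r); cv2.imwrite("pics/w1.png",r["img"][:,:,::-1]); print(r["fx"],r["pose"].round(3).tolist())
d([.4835,-.24,.1])
```

```text
355.5611641749683 [[0.976, 0.208, 0.06, 0.448], [0.216, -0.938, -0.272, -0.071], [-0.0, 0.279, -0.96, 0.386], [0.0, 0.0, 0.0, 1.0]]
d [-0.496 -0.017  0.667] pos [ 0.4648 -0.1426  0.2334] rot [-1.7999e+02 -1.0000e-02  1.0282e+02] t 2.15 f [-0.   0.9  0.4] w 0.0872 g 0.0
```

View pics/w1.png

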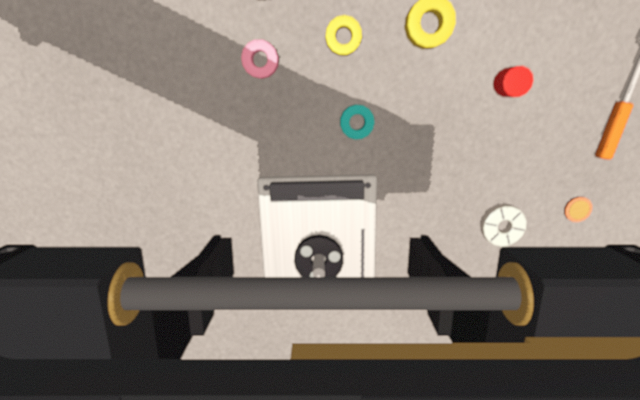

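The wrist view shows the black disc at (319,259) between the fingers. The plate edges are vertical in the picture, so the yaw matches the plate. I'll measure the axis from this picture.

Run:
```python
from h import *
r=dict(np.load("w1.npz"))
h=cv2.cvtColor(r["img"],cv2.COLOR_RGB2GRAY)[225:278,285:355]
c=max(cv2.findContours((h<75).astype(np.uint8),0,1)[0],key=cv2.contourArea)
x,y,ww,hh=cv2.boundingRect(c); print(x+285,y+225,ww,hh)
print(w(r,x+285+ww/2,259,.03), w(r,319,y+225,.03), w(r,320,260,.066))
a=cv2.resize(r["img"][215:285,260:380],None,fx=6,fy=6,interpolation=2); cv2.imwrite("pics/w1c.png",a[:,:,::-1])
for n,u,v,z in[("red",513,81,.02),("col",343.5,35,.014),("white",505,226,.012)]: print(n,w(r,u,v,z))
```

```text
295 235 47 43
[ 0.48349708 -0.23930016] [ 0.47795133 -0.21158735] [ 0.48161223 -0.22298399]
red [ 0.62929227 -0.01660032]
col [ 0.45787052 -0.01128725]
white [ 0.6806304  -0.16305329]
```

View pics/w1c.png

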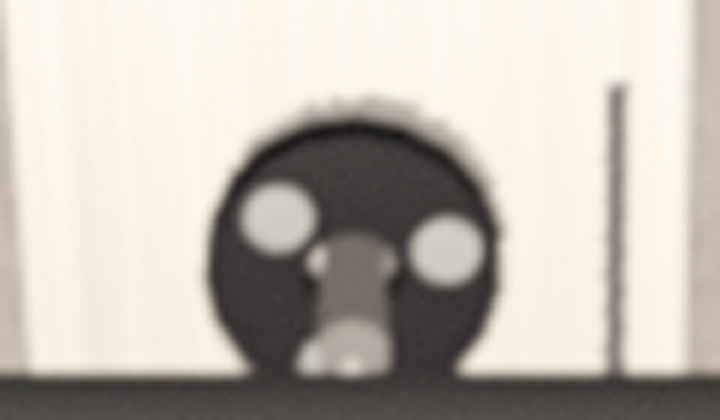

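Run:
```python
from h import *
r=dict(np.load("w1.npz"));print(w(r,318.9,258.7,.03),w(r,319,273.8,.059),w(r,318.3,275.8,.066))
s=dict(np.load("side.npz"))
a=cv2.resize(s["img"][270:340,330:430],None,fx=8,fy=8,interpolation=2); cv2.imwrite("pics/s1c.png",a[:,:,::-1])
d([.4835,-.24,.12])
```

```text
[ 0.48384801 -0.23885327] [ 0.48468011 -0.24161314] [ 0.48369458 -0.24027379]
d [-0.496 -0.017  0.567] pos [ 0.4648 -0.1426  0.2334] rot [-1.7999e+02 -1.0000e-02  1.0282e+02] t 2.15 f [-0.   0.9  0.4] w 0.0872 g 0.0
```

View pics/s1c.png

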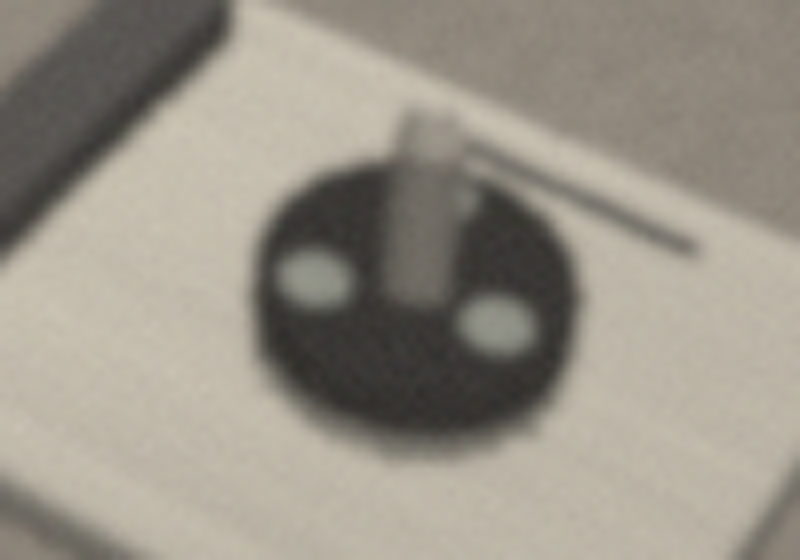

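The side view shows the disc flat on the boss with the spindle clear. Both views put the axis at about (0.4837, -0.2405).

Call:
step_arm(
  delta_pos=[
    [-0.3,-0.01,0.1],
    [-0.497,-0.017,0.3],
    [-0.497,-0.017,0.6],
    [-0.497,-0.017,0.7],
    [-0.497,-0.017,0.7],
    [-0.497,-0.017,0.7],
  ],
  rot=[
    [0,0,0],
    [0,0,0],
    [0,0,0],
    [0,0,0],
    [0,0,0],
    [0,0,0],
  ],
  gripper=[1,1,1,1,1,1],
)

```text
time_s: 2.9
tool_pos: [0.4864, -0.2376, 0.0955]
tool_rot: [179.8, 0.0, 103.2]
force: [-0.0, -1.5, -0.8]
grip_width: 0.087
grasp_force: 0.0
```

Run:
```python
from h import *
s=dict(np.load("side.npz"));print(w(s,384.1,284.4,.066))
d([.4837,-.2405,.028])
```

```text
[ 0.47919431 -0.24528062]
d [-0.011 -0.018  0.338] pos [ 0.4864 -0.2376  0.0955] rot [1.7981e+02 5.0000e-02 1.0322e+02] t 2.9 f [-0.  -1.5 -0.8] w 0.087 g 0.0
```

Call:
step_arm(
  delta_pos=[
    [-0.011,-0.016,0.15],
    [-0.011,-0.016,0.3],
    [-0.011,-0.016,0.338],
    [-0.011,-0.016,0.338],
    [-0.011,-0.016,0.338],
    [-0.011,-0.016,0.338],
    [-0.011,-0.016,0.338],
    [-0.011,-0.016,0.338],
    [-0.011,-0.016,0.338],
  ],
  rot=[
    [0,0,0],
    [0,0,0],
    [0,0,0],
    [0,0,0],
    [0,0,0],
    [0,0,0],
    [0,0,0],
    [0,0,0],
    [0,0,0],
  ],
  gripper=[1,1,1,1,0,-1,-1,-1,-1],
  squeeze=10,
)

```text
time_s: 4.03
tool_pos: [0.4822, -0.2409, 0.0262]
tool_rot: [180.0, -0.0, 103.1]
force: [0.6, 0.2, 2.2]
grip_width: 0.0552
grasp_force: 10.0
```

Run:
```python
from h import *
d([.4837,-.2405,.028])
```

```text
d [ 0.     0.008 -0.009] pos [ 0.4822 -0.2409  0.0262] rot [179.98  -0.   103.12] t 4.03 f [0.6 0.2 2.2] w 0.0552 g 10.0
```

Call:
step_arm(
  delta_pos=[
    [0,0,-0.05],
    [0,0,-0.15],
    [0,0,-0.3],
    [0,0,-0.5],
    [0,0,-0.5],
  ],
  rot=[
    [0,0,0],
    [0,0,0],
    [0,0,0],
    [0,0,0],
    [0,0,0],
  ],
  gripper=[-1,-1,-1,-1,-1],
)

```text
time_s: 4.65
tool_pos: [0.4844, -0.2422, 0.1302]
tool_rot: [179.6, 0.2, 103.1]
force: [1.2, 0.1, -0.3]
grip_width: 0.0556
grasp_force: 10.0
```

Run:
```python
from h import *
d([.465,-.05,.12],[.455,.14,.12],[.4554,.2482,.12])
```

```text
d [0.958 0.123 0.049] d [1.895 0.29  0.048] d [2.421 0.414 0.047] pos [ 0.4844 -0.2422  0.1302] rot [1.7960e+02 1.6000e-01 1.0311e+02] t 4.65 f [ 1.2  0.1 -0.3] w 0.0556 g 10.0
```

Call:
step_arm(
  delta_pos=[
    [0.3,0.04,0],
    [0.6,0.08,0],
    [0.96,0.12,0],
  ],
  rot=[
    [0,0,0],
    [0,0,0],
    [0,0,0],
  ],
  gripper=[-1,-1,-1],
)

```text
time_s: 5.03
tool_pos: [0.4624, -0.0567, 0.126]
tool_rot: [180.0, -0.0, 103.1]
force: [0.8, 1.5, -0.8]
grip_width: 0.0549
grasp_force: 10.0
```

Call:
step_arm(
  delta_pos=[
    [0.3,0.06,0],
    [0.6,0.12,0],
    [0.95,0.17,0],
  ],
  rot=[
    [0,0,0],
    [0,0,0],
    [0,0,0],
  ],
  gripper=[-1,-1,-1],
)

```text
time_s: 5.4
tool_pos: [0.4533, 0.128, 0.1263]
tool_rot: [180.0, -0.0, 103.1]
force: [0.6, 0.3, -0.6]
grip_width: 0.0554
grasp_force: 10.0
```

Call:
step_arm(
  delta_pos=[
    [0.3,0.06,0],
    [0.51,0.12,0],
    [0.51,0.12,0.2],
    [0.51,0.12,0.2],
    [0.51,0.12,0.2],
  ],
  rot=[
    [0,0,0],
    [0,0,0],
    [0,0,0],
    [0,0,0],
    [0,0,0],
  ],
  gripper=[-1,-1,-1,-1,-1],
)

```text
time_s: 6.02
tool_pos: [0.4544, 0.2303, 0.0868]
tool_rot: [180.0, 0.0, 103.0]
force: [-0.2, -0.0, 1.2]
grip_width: 0.0551
grasp_force: 10.0
```

Run:
```python
from h import *
d([.4554,.2482,.0145])
```

```text
d [0.086 0.025 0.361] pos [0.4544 0.2303 0.0868] rot [1.7998e+02 1.0000e-02 1.0303e+02] t 6.03 f [-0.2 -0.   1.2] w 0.0551 g 10.0
```

Call:
step_arm(
  delta_pos=[
    [0.08,0.02,0.15],
    [0.08,0.02,0.3],
    [0.08,0.02,0.352],
    [0.08,0.02,0.352],
    [0.08,0.02,0.352],
    [0.08,0.02,0.352],
    [0.08,0.02,0.352],
    [0.08,0.02,0.352],
    [0.08,0.02,0.1],
    [0.08,0.02,-0.2],
    [0.08,0.02,-0.2],
  ],
  rot=[
    [0,0,0],
    [0,0,0],
    [0,0,0],
    [0,0,0],
    [0,0,0],
    [0,0,0],
    [0,0,0],
    [0,0,0],
    [0,0,0],
    [0,0,0],
    [0,0,0],
  ],
  gripper=[-1,-1,-1,-1,0.65,0.65,0.65,0.65,0.65,0.65,0.65],
)

```text
time_s: 7.4
tool_pos: [0.4574, 0.2495, 0.131]
tool_rot: [179.5, -0.3, 103.1]
force: [-0.7, 0.1, -0.5]
grip_width: 0.0714
grasp_force: 0.0
```

Run:
```python
from h import *
d([.6546,.1629,.12])
r=viewer.read_camera("top"); a=cv2.resize(r["img"][110:330,100:300],None,fx=3,fy=2.7,interpolation=2); cv2.imwrite("pics/t2.png",a[:,:,::-1])
```

```text
d [-0.645  0.861  0.059] pos [0.4574 0.2495 0.131 ] rot [179.49  -0.27 103.12] t 7.4 f [-0.7  0.1 -0.5] w 0.0714 g 0.0
```

View pics/t2.png

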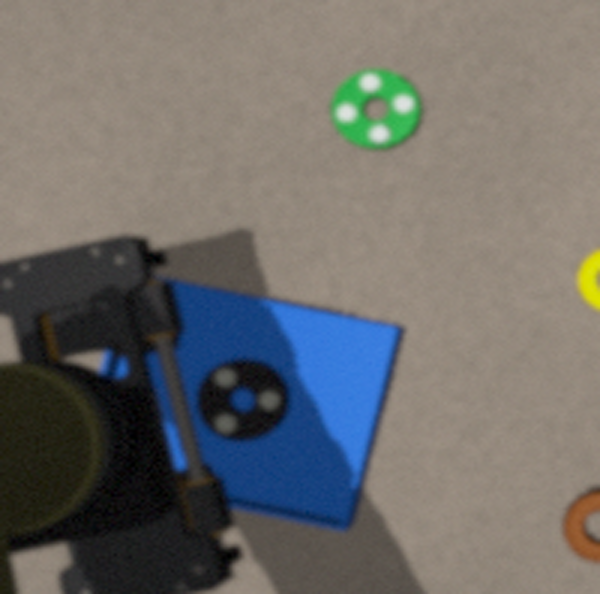

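The worn disc lies flat near the lid's centre, at crop (243,398). The green disc is at crop (376,108).

Call:
step_arm(
  delta_pos=[
    [-0.2,0.25,0],
    [-0.4,0.5,0.05],
    [-0.6,0.75,0.1],
    [-0.64,0.86,0.2],
    [-0.64,0.86,0.3],
    [-0.64,0.86,0.3],
    [-0.64,0.86,0.3],
  ],
  rot=[
    [0,0,0],
    [0,0,0],
    [0,0,0],
    [0,0,0],
    [0,0,0],
    [0,0,0],
    [0,0,0],
  ],
  gripper=[0.65,0.65,0.65,0.65,0.65,0.65,0.65],
)

```text
time_s: 8.32
tool_pos: [0.6497, 0.163, 0.066]
tool_rot: [-180.0, -0.0, 103.2]
force: [-0.3, -0.1, 0.9]
grip_width: 0.0715
grasp_force: 0.0
```

Run:
```python
from h import *
d([.6546,.1629,.014])
```

```text
d [-0.006  0.024  0.26 ] pos [0.6497 0.163  0.066 ] rot [-1.7996e+02 -5.0000e-02  1.0320e+02] t 8.32 f [-0.3 -0.1  0.9] w 0.0715 g 0.0
```

Call:
step_arm(
  delta_pos=[
    [-0.006,0.02,0.12],
    [-0.006,0.02,0.23],
    [-0.006,0.02,0.25],
    [-0.006,0.02,0.25],
  ],
  rot=[
    [0,0,0],
    [0,0,0],
    [0,0,0],
    [0,0,0],
  ],
  gripper=[0.65,0.65,0.65,0.65],
)

```text
time_s: 8.82
tool_pos: [0.6545, 0.1616, 0.0153]
tool_rot: [-179.9, 0.0, 103.1]
force: [0.3, 0.1, -0.3]
grip_width: 0.0715
grasp_force: 0.0
```

Run:
```python
from h import *
d([.6546,.1629,.014])
```

```text
d [0.006 0.002 0.007] pos [0.6545 0.1616 0.0153] rot [-1.7994e+02  1.0000e-02  1.0312e+02] t 8.82 f [ 0.3  0.1 -0.3] w 0.0715 g 0.0
```

Call:
step_arm(
  delta_pos=[
    [0.006,0.002,0.004],
    [0.006,0.002,0.004],
    [0.006,0.002,0.004],
    [0.006,0.002,0.004],
    [0.006,0,-0.1],
    [0.006,0,-0.35],
    [0.006,0,-0.55],
    [0.006,0,-0.55],
  ],
  rot=[
    [0,0,0],
    [0,0,0],
    [0,0,0],
    [0,0,0],
    [0,0,0],
    [0,0,0],
    [0,0,0],
    [0,0,0],
  ],
  gripper=[-1,-1,-1,-1,-1,-1,-1,-1],
)

```text
time_s: 9.82
tool_pos: [0.6576, 0.1629, 0.1318]
tool_rot: [179.5, -0.0, 103.1]
force: [-0.5, -0.5, -0.6]
grip_width: 0.056
grasp_force: 10.0
```

Run:
```python
from h import *
d([.59,0,.125],[.52,-.14,.125],[.4837,-.241,.125])
```

```text
d [-0.717 -0.514  0.029] d [-1.319 -1.014  0.024] d [-1.77  -1.305  0.021] pos [0.6576 0.1629 0.1318] rot [ 1.795e+02 -5.000e-02  1.031e+02] t 9.82 f [-0.5 -0.5 -0.6] w 0.056 g 10.0
```

Call:
step_arm(
  delta_pos=[
    [-0.2,-0.16,0],
    [-0.4,-0.32,0],
    [-0.6,-0.48,0],
    [-0.9,-0.68,0],
  ],
  rot=[
    [0,0,0],
    [0,0,0],
    [0,0,0],
    [0,0,0],
  ],
  gripper=[-1,-1,-1,-1],
)

```text
time_s: 10.32
tool_pos: [0.5653, -0.0347, 0.1258]
tool_rot: [-180.0, -0.0, 103.2]
force: [0.6, -1.2, 0.2]
grip_width: 0.0561
grasp_force: 10.0
```

Call:
step_arm(
  delta_pos=[
    [-0.2,-0.16,0],
    [-0.4,-0.3,0],
    [-0.6,-0.45,0],
    [-0.86,-0.6,0],
    [-0.86,-0.6,0],
    [-0.86,-0.6,0],
  ],
  rot=[
    [0,0,0],
    [0,0,0],
    [0,0,0],
    [0,0,0],
    [0,0,0],
    [0,0,0],
  ],
  gripper=[-1,-1,-1,-1,-1,-1],
)

```text
time_s: 11.08
tool_pos: [0.4884, -0.2286, 0.1258]
tool_rot: [-180.0, -0.1, 103.1]
force: [1.0, 0.9, -0.3]
grip_width: 0.0561
grasp_force: 10.0
```

Run:
```python
from h import *
r=viewer.read_camera("wrist"); a=cv2.resize(r["img"][190:290,220:420],None,fx=4,fy=4,interpolation=2); cv2.imwrite("pics/w3.png",a[:,:,::-1])
d([.4837,-.2405,.1])
```

```text
d [-0.057 -0.04   0.129] pos [ 0.4889 -0.2277  0.1257] rot [-1.800e+02 -7.000e-02  1.032e+02] t 11.12 f [ 0.9  0.1 -0.4] w 0.0562 g 10.0
```

View pics/w3.png

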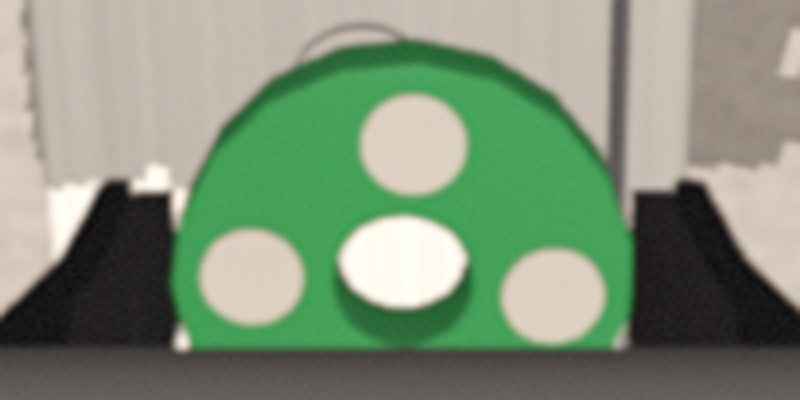

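The green disc is held level, with its bore at crop (403,270), i.e. pixel (321,257).

Call:
step_arm(
  delta_pos=[
    [-0.057,-0.04,0.05],
    [-0.057,-0.04,0.1],
    [-0.057,-0.04,0.1],
    [-0.057,-0.04,0.1],
  ],
  rot=[
    [0,0,0],
    [0,0,0],
    [0,0,0],
    [0,0,0],
  ],
  gripper=[-1,-1,-1,-1],
)

```text
time_s: 11.62
tool_pos: [0.4839, -0.2411, 0.106]
tool_rot: [180.0, -0.0, 103.2]
force: [0.5, -0.6, 0.4]
grip_width: 0.0555
grasp_force: 10.0
```

Run:
```python
from h import *
o=env.get_obs(); r=viewer.read_camera("wrist"); np.savez("w4.npz",**r)
R=Ro.from_euler("xyz",o["tool_rot"],degrees=True)
z=o["tool_pos"][2]-.002
print("bore minus tcp, tool axes mm",R.inv().apply(np.r_[w(r,320.9,257.4,z),z]-o["tool_pos"])*1000)
d([.4837,-.2405,.1])
```

```text
bore minus tcp, tool axes mm [3.23403508 0.82307547 2.00090651]
d [ 0.004 -0.     0.031] pos [ 0.484  -0.2413  0.1061] rot [179.98  -0.   103.19] t 11.68 f [-0.5 -0.2 -0.7] w 0.0563 g 10.0
```

Call:
step_arm(
  delta_pos=[
    [-0.008,0,0.05],
    [-0.008,0,0.1],
    [-0.008,0,0.13],
    [-0.008,0,0.16],
    [-0.008,0,0.19],
    [-0.008,0,0.21],
    [-0.008,0,0.21],
  ],
  rot=[
    [0,0,0],
    [0,0,0],
    [0,0,0],
    [0,0,0],
    [0,0,0],
    [0,0,0],
    [0,0,0],
  ],
  gripper=[-1,-1,-1,-1,-1,-1,-1],
)

```text
time_s: 12.55
tool_pos: [0.4836, -0.2435, 0.0637]
tool_rot: [-180.0, -0.0, 103.1]
force: [-0.5, 0.5, 0.3]
grip_width: 0.0564
grasp_force: 10.0
```

Run:
```python
from h import *
d([.4837,-.2405,.035])
print(env.get_obs()["wrist_torque"])
```

```text
d [0.014 0.004 0.143] pos [ 0.4836 -0.2435  0.0637] rot [-1.7998e+02 -2.0000e-02  1.0312e+02] t 12.55 f [-0.5  0.5  0.3] w 0.0564 g 10.0
[-0.08512898  0.07110559 -0.01401306]
```

Call:
step_arm(
  delta_pos=[
    [0,0,0.05],
    [0,0,0.1],
    [0,0,0.14],
    [0,0,0.15],
    [0,0,0.15],
  ],
  rot=[
    [0,0,0],
    [0,0,0],
    [0,0,0],
    [0,0,0],
    [0,0,0],
  ],
  gripper=[-1,-1,-1,-1,-1],
)

```text
time_s: 13.18
tool_pos: [0.4837, -0.2437, 0.0339]
tool_rot: [-180.0, -0.0, 103.1]
force: [0.2, -0.3, -0.0]
grip_width: 0.0558
grasp_force: 10.0
```

Run:
```python
from h import *
d([.4837,-.2405,.035])
```

```text
d [ 0.015  0.003 -0.006] pos [ 0.4837 -0.2437  0.0339] rot [-179.99   -0.    103.11] t 13.18 f [ 0.2 -0.3 -0. ] w 0.0558 g 10.0
```

Call:
step_arm(
  delta_pos=[
    [0,0,0.006],
    [0,0,0.006],
    [0,0,0.006],
    [0,0,0.006],
    [0,0,0.006],
    [0,0,-0.1],
    [0,0,-0.3],
    [0,0,-0.55],
    [0,0,-0.55],
  ],
  rot=[
    [0,0,0],
    [0,0,0],
    [0,0,0],
    [0,0,0],
    [0,0,0],
    [0,0,0],
    [0,0,0],
    [0,0,0],
    [0,0,0],
  ],
  gripper=[-1,-1,0.6,0.6,0.6,0.6,0.6,0.6,0.6],
)

```text
time_s: 14.3
tool_pos: [0.4863, -0.2449, 0.1477]
tool_rot: [179.6, 0.2, 103.1]
force: [-0.4, 0.5, -0.1]
grip_width: 0.0695
grasp_force: 0.0
```

Run:
```python
from h import *
d([.4575,-.0126,.1])
```

```text
d [1.165 0.122 0.236] pos [ 0.4863 -0.2449  0.1477] rot [179.59   0.18 103.12] t 14.3 f [-0.4  0.5 -0.1] w 0.0695 g 0.0
```

Call:
step_arm(
  delta_pos=[
    [0.3,0.03,0],
    [0.6,0.06,0],
    [0.98,0.11,0],
  ],
  rot=[
    [0,0,0],
    [0,0,0],
    [0,0,0],
  ],
  gripper=[0.2,0.2,0.2],
)

```text
time_s: 14.68
tool_pos: [0.4611, -0.06, 0.1432]
tool_rot: [-180.0, -0.0, 103.1]
force: [1.6, 0.8, -0.2]
grip_width: 0.0538
grasp_force: 0.0
```

Call:
step_arm(
  delta_pos=[
    [0.18,0.025,0.1],
    [0.18,0.025,0.3],
    [0.18,0.025,0.4],
    [0.18,0.025,0.4],
    [0.18,0.025,0.4],
  ],
  rot=[
    [0,0,0],
    [0,0,0],
    [0,0,0],
    [0,0,0],
    [0,0,0],
  ],
  gripper=[0.2,0.2,0.2,0.2,0.2],
)

```text
time_s: 15.3
tool_pos: [0.4591, -0.0258, 0.0643]
tool_rot: [180.0, 0.0, 103.1]
force: [-0.6, 0.2, -0.5]
grip_width: 0.052
grasp_force: 0.0
```

Run:
```python
from h import *
d([.4575,-.0126,.014])
r=viewer.read_camera("top"); s=viewer.read_camera("side")
u,v,ra=blob(r,(40,80,40),(85,255,255),(400,200,490,290)); print(u,v,ra,w(r,u,v,.03))
a=np.hstack([cv2.resize(r["img"][205:275,410:490],(480,420),interpolation=2)[:,:400],cv2.resize(s["img"][270:340,340:410],(400,420),interpolation=2)]); cv2.imwrite("pics/s4.png",a[:,:,::-1])
```

```text
d [0.066 0.007 0.252] pos [ 0.4591 -0.0258  0.0643] rot [1.7997e+02 1.0000e-02 1.0310e+02] t 15.3 f [-0.6  0.2 -0.5] w 0.052 g 0.0
445.86828774062815 239.22087132725432 15.304354667663574 [ 0.48551217 -0.23864471]
```

View pics/s4.png

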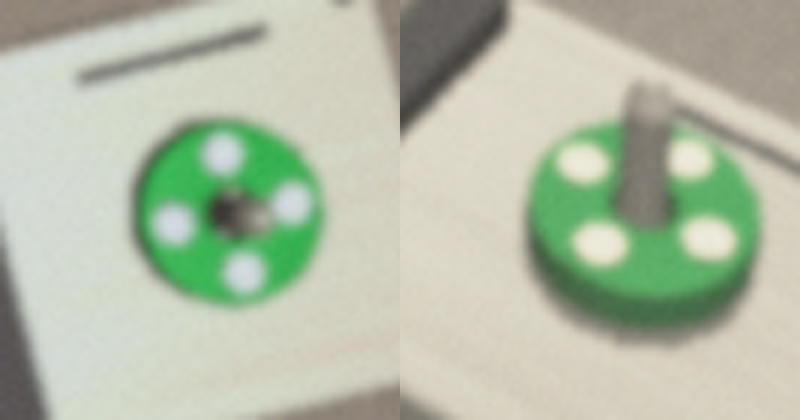

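Both crops show the green disc level on the boss, centred at pixel (448.5,240). Next is the collar, the small yellow one.

Call:
step_arm(
  delta_pos=[
    [0.066,0.006,0.1],
    [0.066,0.006,0.22],
    [0.066,0.006,0.245],
    [0.066,0.006,0.245],
    [0.066,0.006,0.245],
  ],
  rot=[
    [0,0,0],
    [0,0,0],
    [0,0,0],
    [0,0,0],
    [0,0,0],
  ],
  gripper=[0.2,0.2,0.2,0.2,0.2],
)

```text
time_s: 16.02
tool_pos: [0.4579, -0.0125, 0.016]
tool_rot: [179.9, -0.0, 103.1]
force: [0.9, -0.1, 0.6]
grip_width: 0.0519
grasp_force: 0.0
```

Run:
```python
from h import *
d([.4575,-.0126,.014])
```

```text
d [ 0.    -0.002  0.01 ] pos [ 0.4579 -0.0125  0.016 ] rot [ 1.7989e+02 -1.0000e-02  1.0310e+02] t 16.02 f [ 0.9 -0.1  0.6] w 0.0519 g 0.0
```

Call:
step_arm(
  delta_pos=[
    [0,0,0.005],
    [0,0,0.005],
    [0,0,0.005],
    [0,0,0.005],
    [0,0,-0.1],
    [0,0,-0.35],
    [0,0,-0.57],
    [0,0,-0.57],
  ],
  rot=[
    [0,0,0],
    [0,0,0],
    [0,0,0],
    [0,0,0],
    [0,0,0],
    [0,0,0],
    [0,0,0],
    [0,0,0],
  ],
  gripper=[-1,-1,-1,-1,-1,-1,-1,-1],
)

```text
time_s: 17.02
tool_pos: [0.4596, -0.0121, 0.1322]
tool_rot: [179.6, -0.0, 103.1]
force: [0.1, -0.2, -1.0]
grip_width: 0.0354
grasp_force: 10.0
```

Call:
step_arm(
  delta_pos=[
    [-0.3,-0.03,0],
    [-0.6,-0.06,0],
    [-0.95,-0.1,0],
  ],
  rot=[
    [0,0,0],
    [0,0,0],
    [0,0,0],
  ],
  gripper=[-1,-1,-1],
)

```text
time_s: 17.4
tool_pos: [0.4794, -0.1952, 0.1281]
tool_rot: [-180.0, -0.0, 103.2]
force: [0.2, -0.3, -0.1]
grip_width: 0.0356
grasp_force: 10.0
```

Run:
```python
from h import *
d([.4838,-.242,.1])
```

```text
d [-0.233 -0.032  0.14 ] pos [ 0.4794 -0.1952  0.1281] rot [-1.7999e+02 -4.0000e-02  1.0321e+02] t 17.4 f [ 0.2 -0.3 -0.1] w 0.0356 g 10.0
```

Call:
step_arm(
  delta_pos=[
    [-0.2,-0.03,0.05],
    [-0.2,-0.03,0.13],
    [-0.2,-0.03,0.13],
    [-0.2,-0.03,0.13],
  ],
  rot=[
    [0,0,0],
    [0,0,0],
    [0,0,0],
    [0,0,0],
  ],
  gripper=[-1,-1,-1,-1],
)

```text
time_s: 17.9
tool_pos: [0.483, -0.2328, 0.1026]
tool_rot: [-180.0, -0.1, 103.2]
force: [0.5, -0.2, -1.0]
grip_width: 0.0359
grasp_force: 10.0
```

Run:
```python
from h import *
d([.4838,-.242,.07],[.4838,-.242,.0465])
r=viewer.read_camera("wrist"); a=cv2.resize(r["img"][200:290,240:400],None,fx=5,fy=5,interpolation=2); cv2.imwrite("pics/w5.png",a[:,:,::-1]); np.savez("w5.npz",**r)
```

```text
d [-0.046 -0.007  0.163] d [-0.046 -0.007  0.28 ] pos [ 0.483  -0.2328  0.1026] rot [-1.7998e+02 -6.0000e-02  1.0325e+02] t 17.9 f [ 0.5 -0.2 -1. ] w 0.0359 g 10.0
```

View pics/w5.png

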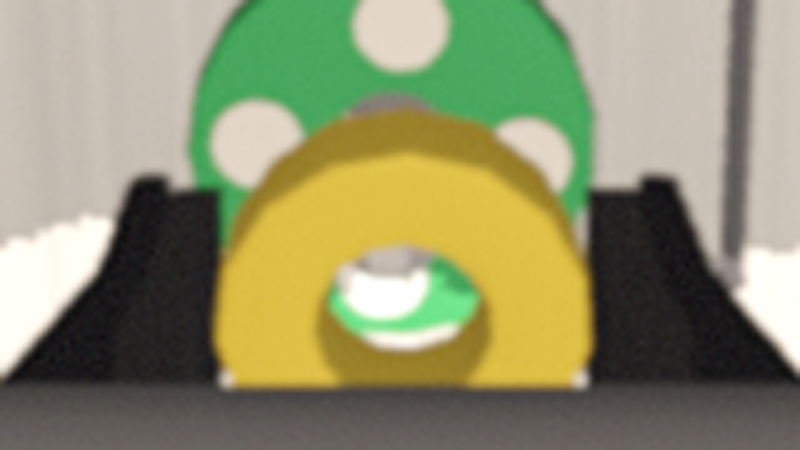

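The collar is held level, with its bore at crop (405,320) and the spindle tip visible through it.

Call:
step_arm(
  delta_pos=[
    [-0.046,-0.007,0.03],
    [-0.046,-0.007,0.06],
    [-0.046,-0.007,0.1],
    [-0.046,-0.007,0.13],
    [-0.046,-0.007,0.16],
    [-0.046,-0.007,0.19],
    [-0.046,-0.007,0.19],
  ],
  rot=[
    [0,0,0],
    [0,0,0],
    [0,0,0],
    [0,0,0],
    [0,0,0],
    [0,0,0],
    [0,0,0],
  ],
  gripper=[-1,-1,-1,-1,-1,-1,-1],
)

```text
time_s: 18.82
tool_pos: [0.4833, -0.2436, 0.0644]
tool_rot: [-180.0, -0.0, 103.1]
force: [0.7, -0.4, -0.5]
grip_width: 0.0357
grasp_force: 10.0
```

Run:
```python
from h import *
r=dict(np.load("w5.npz")); z=.1026-.001; R=Ro.from_euler("xyz",[180,0,103.2],degrees=True)
print(R.inv().apply(np.r_[w(r,321,264,z),z]-[.483,-.2328,.1026])*1000)
d([.4838,-.242,.0465])
```

```text
[0.26210829 0.86603139 1.        ]
d [0.007 0.004 0.09 ] pos [ 0.4833 -0.2436  0.0644] rot [-1.7995e+02 -2.0000e-02  1.0312e+02] t 18.82 f [ 0.7 -0.4 -0.5] w 0.0357 g 10.0
```

Call:
step_arm(
  delta_pos=[
    [0.007,0.003,0.03],
    [0.007,0.003,0.06],
    [0.007,0.003,0.085],
    [0.007,0.003,0.09],
    [0.007,0.003,0.09],
  ],
  rot=[
    [0,0,0],
    [0,0,0],
    [0,0,0],
    [0,0,0],
    [0,0,0],
  ],
  gripper=[-1,-1,-1,-1,-1],
)

```text
time_s: 19.45
tool_pos: [0.4839, -0.2423, 0.0469]
tool_rot: [-180.0, 0.0, 103.1]
force: [-0.2, -0.2, 0.5]
grip_width: 0.0356
grasp_force: 10.0
```

Call:
step_arm(
  delta_pos=[
    [0,0,0],
    [0,0,0],
    [0,0,0],
    [0,0,0],
    [0,0,-0.1],
    [0,0,-0.3],
    [0,0,-0.45],
    [0,0,-0.45],
  ],
  rot=[
    [0,0,0],
    [0,0,0],
    [0,0,0],
    [0,0,0],
    [0,0,0],
    [0,0,0],
    [0,0,0],
    [0,0,0],
  ],
  gripper=[0.1,0.1,0.1,0.1,0.1,0.1,0.1,0.1],
)

```text
time_s: 20.45
tool_pos: [0.4859, -0.2433, 0.1405]
tool_rot: [179.7, 0.1, 103.1]
force: [0.2, -0.6, -0.8]
grip_width: 0.048
grasp_force: 0.0
```

Run:
```python
from h import *
d([.6,-.21,.13],[.6799,-.1654,.1])
```

```text
d [0.033 0.593 0.056] d [0.16  1.032 0.208] pos [ 0.4859 -0.2433  0.1405] rot [1.7966e+02 1.3000e-01 1.0311e+02] t 20.45 f [ 0.2 -0.6 -0.8] w 0.048 g 0.0
```

Call:
step_arm(
  delta_pos=[
    [0.05,0.3,0],
    [0.1,0.6,0],
    [0.16,0.95,0],
    [0.16,0.98,0.1],
    [0.16,0.98,0.3],
    [0.16,0.98,0.3],
  ],
  rot=[
    [0,0,0],
    [0,0,0],
    [0,0,0],
    [0,0,0],
    [0,0,0],
    [0,0,0],
  ],
  gripper=[0.43,0.43,0.43,0.43,0.43,0.43],
)

```text
time_s: 21.2
tool_pos: [0.6647, -0.1655, 0.073]
tool_rot: [-179.6, -0.2, 103.1]
force: [-0.2, 0.6, 0.2]
grip_width: 0.062
grasp_force: 0.0
```

Run:
```python
from h import *
d([.6799,-.1654,.014])
r=viewer.read_camera("top"); s=viewer.read_camera("side")
a=np.hstack([cv2.resize(r["img"][205:275,410:490],(480,420),interpolation=2)[:,:400],cv2.resize(s["img"][270:340,340:410],(400,420),interpolation=2)]); cv2.imwrite("pics/s6.png",a[:,:,::-1])
```

```text
d [-0.018  0.076  0.294] pos [ 0.6647 -0.1655  0.073 ] rot [-1.7957e+02 -1.6000e-01  1.0312e+02] t 21.2 f [-0.2  0.6  0.2] w 0.062 g 0.0
```

View pics/s6.png

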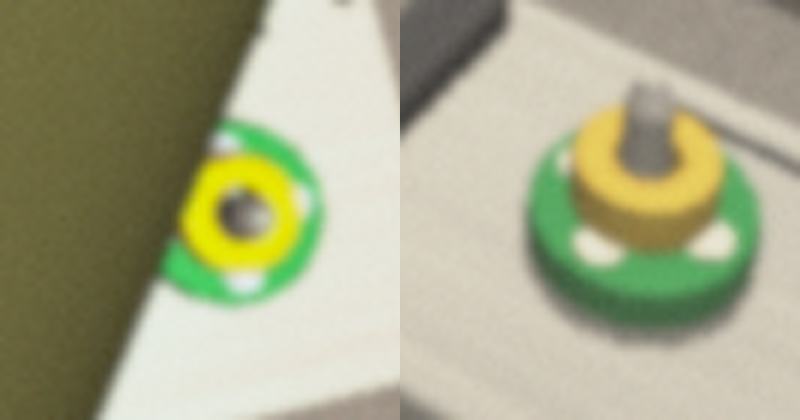

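The collar sits level on the green disc, at top crop (243,211). Next is the agitator.

Call:
step_arm(
  delta_pos=[
    [-0.015,0.06,0.05],
    [-0.015,0.06,0.15],
    [-0.015,0.06,0.2],
    [-0.015,0.06,0.2],
  ],
  rot=[
    [0,0,0],
    [0,0,0],
    [0,0,0],
    [0,0,0],
  ],
  gripper=[0.43,0.43,0.43,0.43],
)

```text
time_s: 21.8
tool_pos: [0.6787, -0.1665, 0.0353]
tool_rot: [-179.9, -0.1, 103.1]
force: [-0.2, -0.3, -0.2]
grip_width: 0.062
grasp_force: 0.0
```

Run:
```python
from h import *
d([.6799,-.165,.015])
```

```text
d [0.006 0.008 0.102] pos [ 0.6787 -0.1665  0.0353] rot [-1.7985e+02 -6.0000e-02  1.0311e+02] t 21.8 f [-0.2 -0.3 -0.2] w 0.062 g 0.0
```

Call:
step_arm(
  delta_pos=[
    [0.007,0.004,0.05],
    [0.007,0.004,0.1],
    [0.007,0.004,0.1],
    [0.007,0.004,0.1],
  ],
  rot=[
    [0,0,0],
    [0,0,0],
    [0,0,0],
    [0,0,0],
  ],
  gripper=[0.43,0.43,0.43,0.43],
)

```text
time_s: 22.3
tool_pos: [0.6805, -0.1653, 0.0171]
tool_rot: [180.0, 0.0, 103.1]
force: [0.4, 0.4, 0.9]
grip_width: 0.0623
grasp_force: 0.0
```

Run:
```python
from h import *
d([.6799,-.165,.015])
```

```text
d [ 0.002 -0.002  0.01 ] pos [ 0.6805 -0.1653  0.0171] rot [1.7999e+02 1.0000e-02 1.0312e+02] t 22.3 f [0.4 0.4 0.9] w 0.0623 g 0.0
```

Call:
step_arm(
  delta_pos=[
    [0.002,0,0.01],
    [0.002,0,0.01],
    [0.002,0,0.01],
    [0.002,0,0.01],
    [0.002,0,0.01],
    [0.002,0,-0.1],
    [0.002,0,-0.35],
    [0.002,0,-0.6],
    [0.002,0,-0.6],
    [0.002,0,-0.6],
  ],
  rot=[
    [0,0,0],
    [0,0,0],
    [0,0,0],
    [0,0,0],
    [0,0,0],
    [0,0,0],
    [0,0,0],
    [0,0,0],
    [0,0,0],
    [0,0,0],
  ],
  gripper=[0.43,-1,-1,-1,-1,-1,-1,-1,-1,-1],
)

```text
time_s: 23.55
tool_pos: [0.6803, -0.1648, 0.1378]
tool_rot: [179.9, -0.0, 103.1]
force: [-0.4, 0.3, -1.0]
grip_width: 0.0469
grasp_force: 10.0
```

Run:
```python
from h import *
d([.4838,-.242,.115])
```

```text
d [-0.153 -1.045  0.113] pos [ 0.6803 -0.1648  0.1378] rot [ 1.7994e+02 -1.0000e-02  1.0312e+02] t 23.55 f [-0.4  0.3 -1. ] w 0.0469 g 10.0
```

Call:
step_arm(
  delta_pos=[
    [-0.05,-0.3,0],
    [-0.1,-0.6,0],
    [-0.15,-0.9,0],
    [-0.15,-0.99,0.05],
    [-0.15,-0.99,0.1],
    [-0.15,-0.99,0.1],
    [-0.15,-0.99,0.1],
  ],
  rot=[
    [0,0,0],
    [0,0,0],
    [0,0,0],
    [0,0,0],
    [0,0,0],
    [0,0,0],
    [0,0,0],
  ],
  gripper=[-1,-1,-1,-1,-1,-1,-1],
)

```text
time_s: 24.42
tool_pos: [0.4954, -0.2383, 0.1168]
tool_rot: [-180.0, 0.0, 103.2]
force: [-0.4, -0.9, -0.2]
grip_width: 0.0466
grasp_force: 10.0
```

Run:
```python
from h import *
d([.4838,-.242,.1])
r=viewer.read_camera("wrist"); a=cv2.resize(r["img"][200:290,240:400],None,fx=5,fy=5,interpolation=2); cv2.imwrite("pics/w7.png",a[:,:,::-1]); np.savez("w7.npz",**r)
```

```text
d [-0.004 -0.061  0.084] pos [ 0.4954 -0.2383  0.1168] rot [-1.7996e+02  4.0000e-02  1.0323e+02] t 24.43 f [-0.4 -0.9 -0.2] w 0.0466 g 10.0
```

View pics/w7.png

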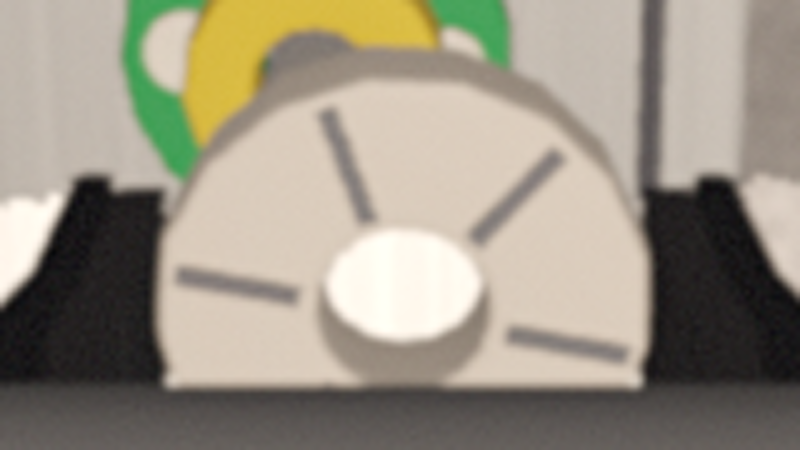

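The agitator is held level, with its bore at crop (405,302), i.e. pixel (321,260).

Run:
```python
from h import *
r=dict(np.load("w7.npz")); p=np.array([.4954,-.2383,.1168]); z=p[2]-.003; R=Ro.from_euler("xyz",[180,0,103.2],degrees=True)
print(R.inv().apply(np.r_[w(r,321,260.4,z),z]-p)*1000)
```

```text
[1.13717996 0.8591059  3.        ]
```

Call:
step_arm(
  delta_pos=[
    [-0.004,-0.058,0.04],
    [-0.004,-0.06,0.08],
    [-0.004,-0.06,0.08],
    [-0.004,-0.06,0.08],
  ],
  rot=[
    [0,0,0],
    [0,0,0],
    [0,0,0],
    [0,0,0],
  ],
  gripper=[-1,-1,-1,-1],
)

```text
time_s: 24.98
tool_pos: [0.4829, -0.2425, 0.101]
tool_rot: [180.0, 0.0, 103.1]
force: [-0.2, -0.6, -0.7]
grip_width: 0.0465
grasp_force: 10.0
```

Run:
```python
from h import *
d([.4838,-.242,.07])
```

```text
d [0.001 0.005 0.155] pos [ 0.4829 -0.2425  0.101 ] rot [179.99   0.   103.13] t 24.98 f [-0.2 -0.6 -0.7] w 0.0465 g 10.0
```

Call:
step_arm(
  delta_pos=[
    [-0.003,0.003,0.03],
    [-0.003,0.003,0.06],
    [-0.003,0.003,0.09],
    [-0.003,0.003,0.12],
    [-0.003,0.003,0.15],
    [-0.003,0.003,0.15],
  ],
  rot=[
    [0,0,0],
    [0,0,0],
    [0,0,0],
    [0,0,0],
    [0,0,0],
    [0,0,0],
  ],
  gripper=[-1,-1,-1,-1,-1,-1],
)

```text
time_s: 25.72
tool_pos: [0.4831, -0.2428, 0.0703]
tool_rot: [-179.9, -0.0, 103.1]
force: [-0.6, -0.2, -0.1]
grip_width: 0.0468
grasp_force: 10.0
```

Run:
```python
from h import *
d([.4838,-.242,.0605])
```

```text
d [0.003 0.005 0.049] pos [ 0.4831 -0.2428  0.0703] rot [-1.7994e+02 -3.0000e-02  1.0312e+02] t 25.73 f [-0.6 -0.2 -0.1] w 0.0468 g 10.0
```

Call:
step_arm(
  delta_pos=[
    [0,0.002,0.025],
    [0,0.002,0.048],
    [0,0.002,0.048],
    [0,0.002,0.048],
    [0,0.002,0.048],
    [0,0.002,0.048],
    [0,0.002,0.048],
    [0,0.002,0.048],
    [0,0.002,-0.05],
    [0,0.002,-0.3],
    [0,0.002,-0.4],
    [0,0.002,-0.4],
  ],
  rot=[
    [0,0,0],
    [0,0,0],
    [0,0,0],
    [0,0,0],
    [0,0,0],
    [0,0,0],
    [0,0,0],
    [0,0,0],
    [0,0,0],
    [0,0,0],
    [0,0,0],
    [0,0,0],
  ],
  gripper=[-1,-1,-1,-1,0.4,0.4,0.4,0.4,0.4,0.4,0.4,0.4],
)

```text
time_s: 27.22
tool_pos: [0.4851, -0.2432, 0.1529]
tool_rot: [179.8, 0.1, 103.1]
force: [0.1, 0.1, -0.2]
grip_width: 0.0609
grasp_force: 0.0
```

Run:
```python
from h import *
d([.56,-.13,.14],[.6307,-.0181,.13])
```

```text
d [0.466 0.493 0.066] d [0.931 0.964 0.118] pos [ 0.4851 -0.2432  0.1529] rot [1.7977e+02 6.0000e-02 1.0314e+02] t 27.23 f [ 0.1  0.1 -0.2] w 0.0609 g 0.0
```

Call:
step_arm(
  delta_pos=[
    [0.25,0.25,0],
    [0.5,0.5,0],
    [0.75,0.75,0],
    [0.93,0.95,0.1],
    [0.93,0.95,0.25],
    [0.93,0.95,0.3],
    [0.93,0.95,0.3],
  ],
  rot=[
    [0,0,0],
    [0,0,0],
    [0,0,0],
    [0,0,0],
    [0,0,0],
    [0,0,0],
    [0,0,0],
  ],
  gripper=[0.06,0.06,0.06,0.06,0.06,0.06,0.06],
)

```text
time_s: 28.1
tool_pos: [0.625, -0.0207, 0.0899]
tool_rot: [-179.8, 0.0, 103.0]
force: [1.0, -0.6, 0.3]
grip_width: 0.046
grasp_force: 0.0
```

Run:
```python
from h import *
d([.6305,-.0181,.018])
r=viewer.read_camera("top"); s=viewer.read_camera("side")
a=np.hstack([cv2.resize(r["img"][205:275,410:490],(480,420),interpolation=2)[:,:400],cv2.resize(s["img"][270:340,340:410],(400,420),interpolation=2)]); cv2.imwrite("pics/s8.png",a[:,:,::-1])
```

```text
d [0.007 0.031 0.359] pos [ 0.625  -0.0207  0.0899] rot [-1.7982e+02  4.0000e-02  1.0298e+02] t 28.1 f [ 1.  -0.6  0.3] w 0.046 g 0.0
```

View pics/s8.png

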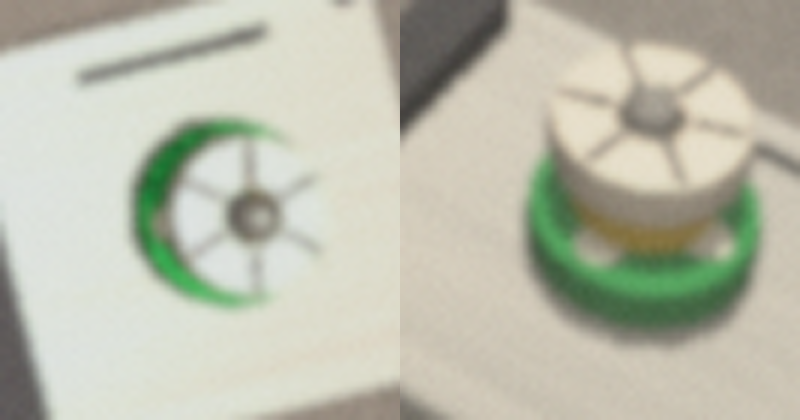

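The agitator is level on the collar, with the spindle tip central in its bore at crop (254,215). Last is the cap.

Call:
step_arm(
  delta_pos=[
    [0.007,0.022,0.1],
    [0.007,0.022,0.25],
    [0.007,0.022,0.32],
    [0.007,0.022,0.345],
    [0.007,0.022,0.345],
    [0.007,0.022,0.345],
  ],
  rot=[
    [0,0,0],
    [0,0,0],
    [0,0,0],
    [0,0,0],
    [0,0,0],
    [0,0,0],
  ],
  gripper=[0.06,0.06,0.06,0.06,0.06,0.06],
)

```text
time_s: 28.95
tool_pos: [0.6314, -0.0163, 0.0229]
tool_rot: [179.9, 0.0, 103.1]
force: [-0.8, 0.4, 0.2]
grip_width: 0.046
grasp_force: 0.0
```

Run:
```python
from h import *
d([.6305,-.0181,.018])
```

```text
d [-0.008 -0.007  0.025] pos [ 0.6314 -0.0163  0.0229] rot [1.7990e+02 1.0000e-02 1.0312e+02] t 28.95 f [-0.8  0.4  0.2] w 0.046 g 0.0
```

Call:
step_arm(
  delta_pos=[
    [-0.007,-0.004,0.022],
    [-0.007,-0.004,0.022],
    [-0.007,-0.004,0.022],
    [-0.007,-0.004,0.022],
    [-0.007,-0.004,0.022],
    [-0.007,-0.004,0.022],
    [-0.007,-0.004,0.022],
    [-0.007,-0.004,-0.1],
    [-0.007,-0.004,-0.4],
    [-0.007,-0.004,-0.6],
    [-0.007,-0.004,-0.6],
    [-0.007,-0.004,-0.6],
  ],
  rot=[
    [0,0,0],
    [0,0,0],
    [0,0,0],
    [0,0,0],
    [0,0,0],
    [0,0,0],
    [0,0,0],
    [0,0,0],
    [0,0,0],
    [0,0,0],
    [0,0,0],
    [0,0,0],
  ],
  gripper=[0.06,0.06,-1,-1,-1,-1,-1,-1,-1,-1,-1,-1],
)

```text
time_s: 30.45
tool_pos: [0.6297, -0.0175, 0.1413]
tool_rot: [-180.0, -0.0, 103.1]
force: [0.0, 0.4, -0.6]
grip_width: 0.0294
grasp_force: 10.0
```

Run:
```python
from h import *
d([.4838,-.242,.12])
```

```text
d [-0.927 -0.965  0.107] pos [ 0.6297 -0.0175  0.1413] rot [-1.7995e+02 -3.0000e-02  1.0313e+02] t 30.45 f [ 0.   0.4 -0.6] w 0.0294 g 10.0
```

Call:
step_arm(
  delta_pos=[
    [-0.25,-0.25,0],
    [-0.5,-0.5,0],
    [-0.75,-0.75,0],
    [-0.92,-0.95,0],
    [-0.92,-0.95,0.05],
    [-0.92,-0.95,0.1],
    [-0.92,-0.95,0.1],
    [-0.92,-0.95,0.1],
  ],
  rot=[
    [0,0,0],
    [0,0,0],
    [0,0,0],
    [0,0,0],
    [0,0,0],
    [0,0,0],
    [0,0,0],
    [0,0,0],
  ],
  gripper=[-1,-1,-1,-1,-1,-1,-1,-1],
)

```text
time_s: 31.45
tool_pos: [0.488, -0.2383, 0.1215]
tool_rot: [-180.0, -0.0, 103.3]
force: [0.6, -0.5, -0.3]
grip_width: 0.0295
grasp_force: 10.0
```

Run:
```python
from h import *
d([.4838,-.242,.1],[.4838,-.242,.0755])
```

```text
d [-0.013 -0.024  0.108] d [-0.013 -0.024  0.23 ] pos [ 0.488  -0.2383  0.1215] rot [-1.7996e+02 -1.0000e-02  1.0331e+02] t 31.45 f [ 0.6 -0.5 -0.3] w 0.0295 g 10.0
```

Call:
step_arm(
  delta_pos=[
    [-0.013,-0.022,0.04],
    [-0.013,-0.022,0.08],
    [-0.013,-0.022,0.11],
    [-0.013,-0.022,0.11],
    [-0.013,-0.022,0.11],
  ],
  rot=[
    [0,0,0],
    [0,0,0],
    [0,0,0],
    [0,0,0],
    [0,0,0],
  ],
  gripper=[-1,-1,-1,-1,-1],
)

```text
time_s: 32.08
tool_pos: [0.4834, -0.2437, 0.1001]
tool_rot: [180.0, 0.0, 103.1]
force: [-0.7, 0.1, -0.3]
grip_width: 0.0296
grasp_force: 10.0
```

Run:
```python
from h import *
d([.4838,-.242,.09],[.4838,-.242,.0755])
```

```text
d [0.008 0.004 0.05 ] d [0.008 0.004 0.123] pos [ 0.4834 -0.2437  0.1001] rot [1.7999e+02 1.0000e-02 1.0312e+02] t 32.08 f [-0.7  0.1 -0.3] w 0.0296 g 10.0
```

Call:
step_arm(
  delta_pos=[
    [0.007,0.003,0.02],
    [0.007,0.003,0.04],
    [0.007,0.003,0.06],
    [0.007,0.003,0.08],
    [0.007,0.003,0.1],
    [0.007,0.003,0.118],
    [0.007,0.003,0.118],
  ],
  rot=[
    [0,0,0],
    [0,0,0],
    [0,0,0],
    [0,0,0],
    [0,0,0],
    [0,0,0],
    [0,0,0],
  ],
  gripper=[-1,-1,-1,-1,-1,-1,-1],
)

```text
time_s: 32.95
tool_pos: [0.4833, -0.2421, 0.076]
tool_rot: [-180.0, -0.0, 103.1]
force: [0.0, 0.2, -0.1]
grip_width: 0.0295
grasp_force: 10.0
```

Run:
```python
from h import *
d([.4838,-.242,.0755])
```

```text
d [-0.     0.003  0.003] pos [ 0.4833 -0.2421  0.076 ] rot [-1.7997e+02 -1.0000e-02  1.0312e+02] t 32.95 f [ 0.   0.2 -0.1] w 0.0295 g 10.0
```

Nothing resists. I'm releasing the cap and withdrawing to the left and up.

Call:
step_arm(
  delta_pos=[
    [0,0.002,0.006],
    [0,0.002,0.006],
    [0,0.002,0.006],
    [0,0.002,0.006],
    [0,0.002,0.006],
    [0,0.002,-0.1],
    [0,0.002,-0.3],
    [0,0.002,-0.5],
    [0.3,0.002,-0.5],
    [0.6,0.002,-0.5],
    [0.9,0.002,-0.5],
    [0.9,0.002,-0.5],
    [0.9,0.002,-0.5],
  ],
  rot=[
    [0,0,0],
    [0,0,0],
    [0,0,0],
    [0,0,0],
    [0,0,0],
    [0,0,0],
    [0,0,0],
    [0,0,0],
    [0,0,0],
    [0,0,0],
    [0,0,0],
    [0,0,0],
    [0,0,0],
  ],
  gripper=[-1,0.1,0.1,0.1,0.1,0.1,0.1,0.1,0.1,0.1,0.1,0.1,0.1],
)

```text
time_s: 34.58
tool_pos: [0.4432, -0.0673, 0.1766]
tool_rot: [180.0, 0.0, 103.1]
force: [0.1, 0.6, 0.4]
grip_width: 0.0476
grasp_force: 0.0
```

Run:
```python
from h import *
d([0,0,0])
r=viewer.read_camera("top"); s=viewer.read_camera("side")
a=np.hstack([cv2.resize(r["img"][205:275,410:490],(480,420),interpolation=2)[:,:400],cv2.resize(s["img"][270:340,340:410],(400,420),interpolation=2)]); cv2.imwrite("pics/s9.png",a[:,:,::-1])
```

```text
d [ 0.831 -2.082  0.881] pos [ 0.4432 -0.0673  0.1766] rot [1.7996e+02 1.0000e-02 1.0312e+02] t 34.58 f [0.1 0.6 0.4] w 0.0476 g 0.0
```

View pics/s9.png

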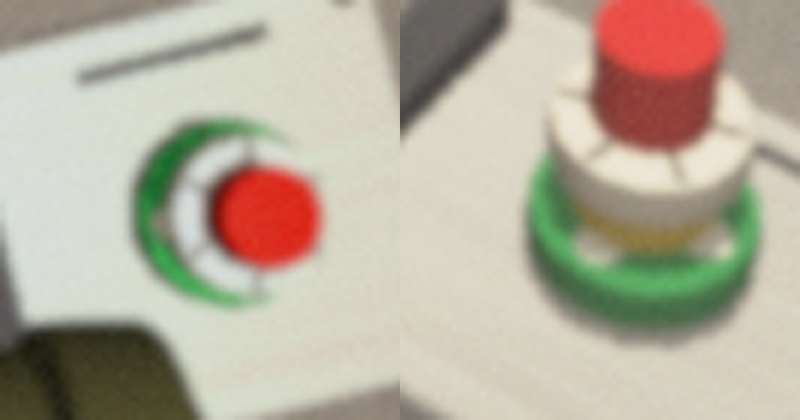

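The cap stands upright and flush on the agitator, at top crop (267,217), and the stack is complete. Handing in.

```bash
python3 -c "
from cell import env
print(env.sign_off())"
```

```text
the job is handed in; nothing more can be done
None
```

The job is handed in at 34.6 s of the 136 s limit: the black disc is flat in the blue lid, and the green disc, yellow collar, white agitator and red cap look seated on the spindle in the camera images. Everything is released, and I kept clear of the puller and tokens; sign-off returned no verdict.

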